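Crack open the stuck lid of a hot-holding box

TASK

The hot-holding box on the counter needs venting: slide the latch on its front all the way open, then pull its lid up by the wooden bar handle until the sticky gasket lets go. Keep hold of the handle and finish while holding the lid still and slightly open, with a gap of about 5 cm at its front edge; do not let it fly far open, and leave the bowl, cup and tray where they are.

Things in the scene. Friction and masses are not known exactly. Their poses are not given: they have to be found in the camera images.
- holding_box: Heavy steel food box, does not move: 220 (x) by 260 (y) by 100 mm high, plus lid. Origin: centre of its underside, on the counter. Its -x side is the front (latch, handle); the lid is hinged along the top of its +x side. Stands at some yaw. A front ledge, 50 mm deep, top 90 mm above the counter, y from -40 to +110 mm, carries the latch.
- lid (a joint): Lid angle (rad): 0 shut, grows as the front edge rises, to 1.3. Steel plate 220 by 260 mm, top 114 mm above the counter when shut; 0.23 rad is a gap of 50 mm at the front. Falls shut when let go; the shut latch blocks it at about 0.01 rad. The sticky gasket resists with up to 11 N at the handle near 0.005 rad, then lets go; beyond 0.03 rad it takes 1 to 4 N (0.55 kg).
- lid_handle: Round wooden bar, 12 mm thick, 96 mm long, along the box's y on top of the lid near its front, between two posts 100 mm apart, in which it turns freely about its own axis. Origin: middle of the bar's axis; with the lid shut it is 150 mm above the counter, 36 mm above the lid's top and 65 mm in front of the box's centre. Its y axis is the box's y.
- hinge_mid (a point): Middle of the lid's hinge line, which runs along the box's y; 100 mm above the counter, 110 mm behind the box's centre. The bar's axis is 175 mm in front of it and, shut, 50 mm above it.
- latch (a joint): Position of the slide latch (m): 0 to 0.008 at the start (locking the lid), 0.055 fully open at its stop. It slides along the box's +y (to the left, seen from the robot facing the box's front), drags with 2 to 3 N and stays where it is left.
- latch_knob (a point): Point on the axis of the latch's upright round black knob, 16 mm thick, 130 mm above the counter and 146 mm in front of the box's centre. The knob stands free from 108 mm (top of the latch block, 28 by 40 mm) to 148 mm above the counter. The latch's tongue behind it lies over the lid's front tab, its top at 115 mm.
- bowl: White ceramic bowl, 140 mm across and 60 mm high, loose on the counter; origin: centre of its underside. To be left alone.
- cup: Clear plastic measuring cup with a handle at its +y side, 90 mm across and 100 mm high, loose on the counter; origin: centre of its underside. To be left alone. (A fixed burner with a wok, 140 mm high, stands beyond it on the robot's right, over 0.38 m from the robot's x axis.)
- tray: Round aluminium tray, 230 mm across and 16 mm high, loose on the counter; origin: centre of its underside. To be left alone.

How it is judged:
On the way, in this order (a step that is already met when the one before it is completed fails the run):
1. the latch is slid fully open (value of joint latch above 0.045 m), for 0.2 s.
2. the lid is broken free of its gasket (value of joint lid above 0.06 rad), for 0.1 s.
At the end, for the whole second after the job is handed in: The latch is open (over 45 of its 55 mm); the lid stands still between 0.13 and 0.33 rad (a gap of about 28 to 71 mm at its front edge), held at its handle by the fingers (over 1 N); bowl, cup and tray are within 30 mm of where they stood (value of joint lid between 0.13 and 0.33 rad and velocity of joint lid between -0.1 and 0.1 rad/s and contact force between the fingers and lid_handle above 1 N and value of joint latch above 0.045 m and distance of each of bowl, cup, tray from where it was at the start of the episode below 0.03 m); the arm keeps its last pose, push and grip.
It fails at once if the lid flies far open (gap over about 105 mm) (value of joint lid above 0.5 rad).
It fails at once if the bowl, cup or tray is shoved or tipped (distance of any of bowl, cup, tray from where it was at the start of the episode above 0.03 m or angle between any of bowl, cup's own z axis and vertical above 0.3 rad).
It also fails if it takes over 51 s, if anything falls off the work surface, if the arm or the gripper's body presses on something with over 40 N, if the wrist force passes 120 N, or if a joint passes its speed limit or range.

ROBOT

A 6-joint arm with a two-finger parallel gripper is mounted at the origin on the work surface. World frame = base frame: x ahead of the robot, y to its left, z up, the work surface at z = 0. Lengths are in m, angles in rad, forces in N, time in s.
With the tool pointing down it reaches from about 0.35 to 0.975 m from the base axis. Payload 4.9 kg.
Tool frame: the origin (TCP) lies between the finger pads; the fingertips stand 22 mm ahead of it and the grasp point (between the pads) lies 3 mm ahead of it; z points along the fingers, y is the line along which they close (so a half turn about z gives the same grasp; the last joint's range is limited). The gripper opens to 85 mm and grips with 20 to 120 N. Pads are 22 mm wide; open, the fingers measure 114 mm over their backs; the gripper's body (76 mm by 85 mm) begins 54 mm behind the grasp point. The pads swing forward as they close: fully open they stand 13 mm farther back than shut.
Start: joints at [-1.392, 0.053, 1.613, -0, 1.476, -0.119], TCP at [0.183, -0.597, 0.253] pointing down, gripper open.
Joint ranges: [-3.01, 3.01], [-1.01, 2.22], [0.06, 2.58], [-1.02, 4.17], [0.09, 2.62], [-3.14, 3.14]. Speed limits (rad/s): [2.57, 2.57, 3.14, 3.14, 3.14, 3.14].

INTERFACE

Orientations are given as a unit quaternion [w, x, y, z].
In Python, from plant import state, grab_frame, get_calibration, job_done, recognise, regions_of gives the robot as it stands.
- The arm moves only by the tool apply_moves, never from a script. Its argument "targets" is a list of rows, each an object with "translation": the shift along the tool's x, y, z normalised to -1 to 1, where 1 is 100 mm, a list of three; "twist": the turn about the tool's z normalised to -1 to 1, where 1 is 0.1 rad; "hand": the opening, from 0 (shut) to 1 (fully open). A call has 1 to 8 rows; each row shifts and turns the commanded pose from where the row before left it, along the tool's axes as they then stand; what a row does not reach is not made up. A row lasts 1/10 s, in which the tool goes at most 50 mm and 8.59 degrees, less where a joint would pass 70% of its speed; a pose out of reach is approached as far as the arm can. A call with a number of a shift or a turn outside -1 to 1 is refused whole. A call with a gripper value outside its range is refused whole. The fingers move at their own pace and stop on an object; the grip force is fixed at half the most. Time passes only in rows, so rows that do not move let the fingers close. It gives the time, the measured TCP pose, the force, the opening and the grip force at its end, in the units of the state.
- state(): the state, without advancing time (a new reading comes with each control period).
- grab_frame(name): name is "scene" or "side" or "wrist"; returns the picture (420x560x3 uint8, red, green, blue); there is no depth.
- get_calibration(name): a dict with "camera_matrix" (3x3 intrinsics, pixels), "D" ([k1, k2, p1, p2, k3] as OpenCV has them; the pictures are not rectified), "pose" (4x4, takes a point from camera to world coordinates). Camera axes: x right, y up, looking along -z (the intrinsics and any distortion apply to the point x, -y, -z); pixel columns grow to the right and rows downward; lengths in m; the calibration is good to about 2 mm. A picture is of the moment at which its call begins: read the wrist's pose just before it. get_calibration takes no time and is no camera call; for the wrist camera it gives the pose at the moment of the call.
- job_done(): hands the job in; it is judged then, once.
Trained networks look in the newest picture that a camera, given by its name, has taken for a name from the list of things; names that differ only in an ending like _2 or _b are one class to them, and where a whole thing is asked for, a point or a joint stands for the part that bears it (a point fixed in the world has none). Each returns a list of dicts, best first, with "score" (0 to 1); they miss things now and then, are a little off and sometimes report something else, mostly with a low value. They report only what shows in the picture. A call takes as long as a camera call.
- recognise(camera, query): "point" ([x, y, z] in m, in world coordinates, good to about 4 mm: the middle of the surface that is visible of it).
- regions_of(camera, query): "pixels" (420x560 bool, what is visible of it).
The state is a dict: "time": time; "joint_pos": joint angles; "joint_vel": joint speeds; "joint_efforts": joint torques, N m; "tool_pos": TCP position; "tool_rot": TCP orientation; "contact_force": force on the tool from outside, world axes, zero at the start; "ft_torque": the same for the moment, N m; "gripper_width": opening from 0.0 (shut) to 1.0 (fully open); "grasp_force": force on a finger pad.
Only numpy, scipy, OpenCV 4.12 (cv2) and the standard library are available. Lean on these libraries where they do the work, as an engineer would, in place of code of your own. Each camera call takes 0.05 s, during which the arm holds its last target. There are 200 camera calls.

## Working session

There is one attempt and no reset: what is moved stays moved. The work goes in short steps, Python scripts to look and compute and a tool call to move; the robot and the scene stay as the last step left them, time stands still between calls to the robot, and variables do not carry over. Pictures are saved under pics/ and viewed, at most 10 in all, crops included, and the job is handed in when it is done.

Besides the shell and the picture viewer there is one more tool, called after "Call:" as name(argument=value, ...) on one line, values as JSON. apply_moves: Moves the arm, as the interface text tells. Its arguments: {"type":"object","properties":{"targets":{"type":"array"}},"required":["targets"]}

```bash
mkdir -p pics
cat > h.py <<'E'
import numpy as np, cv2
from plant import *
def save(cam,name):
    f=grab_frame(cam); cv2.imwrite('pics/'+name,f[:,:,::-1]); return f
def proj(cam,P):
    c=get_calibration(cam); T=np.linalg.inv(np.array(c['pose'])); P=np.atleast_2d(P)
    q=P@T[:3,:3].T+T[:3,3]; q=q*[1,-1,-1]
    return cv2.projectPoints(q,np.zeros(3),np.zeros(3),np.array(c['camera_matrix']),np.array(c['D'],float))[0][:,0]
def ray(cam,uv,c=None):
    c=c or get_calibration(cam); T=np.array(c['pose'])
    n=cv2.undistortPoints(np.array([[uv]],float),np.array(c['camera_matrix']),np.array(c['D'],float))[0,0]
    d=T[:3,:3]@np.array([n[0],-n[1],-1]); return T[:3,3],d/np.linalg.norm(d)
def tri(rs):
    A=np.zeros((3,3));b=np.zeros(3)
    for o,d in rs:
        M=np.eye(3)-np.outer(d,d);A+=M;b+=M@o
    return np.linalg.solve(A,b)
E
python3 - <<'E'
from h import *
s=state();print({k:np.round(v,3) for k,v in s.items()})
a=save('scene','s1.png');b=save('side','d1.png')
cv2.imwrite('pics/both.png',cv2.resize(np.vstack([a,b])[:,:,::-1],(400*560//560,600)))
for cam in('scene','side'):
    for q in('lid_handle','latch_knob','holding_box','lid','bowl','cup','tray'):
        print(cam,q,[(np.round(r['point'],3),round(r['score'],2)) for r in recognise(cam,q)[:2]])
E
```

```text
{'time': np.float64(0.0), 'joint_pos': array([-1.392,  0.053,  1.614,  0.   ,  1.476, -0.119]), 'joint_vel': array([ 0.   ,  0.   , -0.001, -0.   , -0.001,  0.002]), 'joint_efforts': array([-1.0000e-03, -3.9368e+01, -3.7018e+01, -0.0000e+00,  7.0000e-03,
       -0.0000e+00]), 'tool_pos': array([ 0.183, -0.597,  0.252]), 'tool_rot': array([-0.001,  0.989,  0.148, -0.   ]), 'contact_force': array([ 0.085,  0.175, -0.085]), 'ft_torque': array([-0.047, -0.016,  0.025]), 'grasp_force': np.float64(0.0), 'gripper_width': np.float64(1.003)}
scene lid_handle [(array([0.611, 0.081, 0.152]), 0.53)]
scene latch_knob [(array([0.536, 0.085, 0.112]), 0.52), (array([ 0.667,  0.448, -0.   ]), 0.38)]
scene holding_box [(array([0.675, 0.06 , 0.112]), 0.71), (array([0.391, 0.348, 0.057]), 0.39)]
scene lid [(array([0.68 , 0.068, 0.112]), 0.64)]
scene bowl [(array([ 0.346, -0.326,  0.029]), 0.92)]
scene cup [(array([0.39 , 0.348, 0.058]), 0.56)]
scene tray [(array([0.666, 0.45 , 0.002]), 0.68)]
side lid_handle []
side latch_knob [(array([0.53 , 0.093, 0.114]), 0.76)]
side holding_box [(array([0.655, 0.154, 0.112]), 0.82)]
side lid [(array([0.666, 0.446, 0.   ]), 0.27)]
side bowl [(array([ 0.37 , -0.351,  0.039]), 0.65), (array([ 0.666,  0.446, -0.   ]), 0.65)]
side cup [(array([0.384, 0.382, 0.059]), 0.71)]
side tray [(array([0.665, 0.448, 0.   ]), 0.61)]
```

View pics/s1.png

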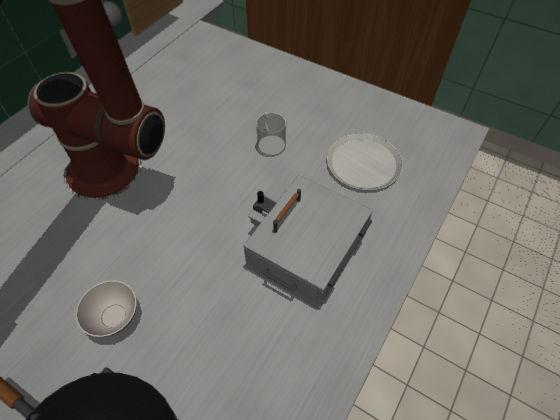

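View pics/d1.png

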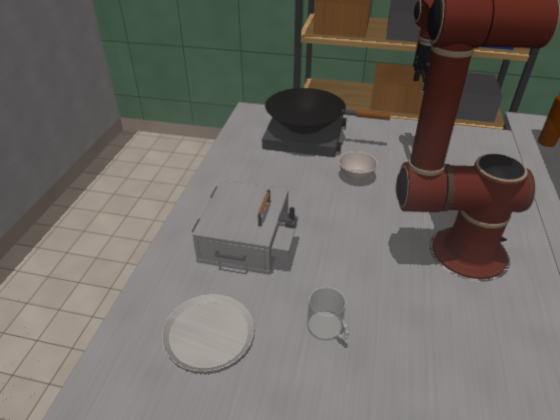

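The scene view shows the bar from (276,224) to (299,193) and the knob at (261,198). In the side view the bar runs from (261,215) to (268,195) and the knob is at (291,213). The bowl, cup and tray are clear of the route. Next I'll measure the bar and knob from both views and fit the yaw.

Run:
```python
from h import *
grab_frame('scene');grab_frame('side')
c={}
for cam in('scene','side'):
    for q in('lid_handle','latch_knob','lid'):
        r=regions_of(cam,q)
        for k in r[:1]:
            m=k['pixels'];ys,xs=np.nonzero(m)
            rc=cv2.minAreaRect(np.c_[xs,ys].astype(np.float32))
            print(cam,q,round(k['score'],2),len(xs),np.round(cv2.boxPoints(rc)).astype(int).tolist())
# hand-read pixels: bar ends (near -y, +y), knob top
px={'scene':[(276,224),(299,193),(261,195)],'side':[(268,195),(261,216),(291,210)]}
P=[tri([ray(cam,px[cam][i]) for cam in px]) for i in range(3)]
print(np.round(P,3)); d=P[1]-P[0]; print('yaw',np.arctan2(d[1],d[0])-np.pi/2, np.linalg.norm(d))
```

```text
scene lid_handle 0.58 181 [[275, 218], [294, 192], [299, 195], [279, 222]]
scene latch_knob 0.53 276 [[249, 205], [260, 191], [276, 203], [265, 217]]
scene lid 0.65 8219 [[242, 247], [289, 163], [373, 210], [326, 294]]
side lid_handle 0.62 65 [[259, 211], [265, 194], [269, 196], [263, 213]]
side latch_knob 0.66 222 [[278, 218], [288, 204], [302, 215], [292, 229]]
side lid 0.8 4427 [[192, 236], [202, 175], [288, 189], [279, 249]]
[[0.609 0.034 0.141]
 [0.607 0.139 0.146]
 [0.53  0.088 0.141]]
yaw 0.016386335351350034 0.10508617103624031
```

Call:
apply_moves(targets=[{"translation": [0.32, -0.32, 0], "twist": -0.8, "hand": 0}, {"translation": [0.34, -0.29, 0], "twist": -0.8, "hand": 0}, {"translation": [0.365, -0.265, 0], "twist": -0.8, "hand": 0}, {"translation": [0.385, -0.235, 0], "twist": -0.8, "hand": 0}, {"translation": [0.4, -0.2, 0], "twist": -0.8, "hand": 0}, {"translation": [0.415, -0.17, 0], "twist": -0.8, "hand": 0}, {"translation": [0.43, -0.135, 0], "twist": -0.8, "hand": 0}, {"translation": [0.44, -0.1, 0], "twist": -0.8, "hand": 0}])

```text
time: 2.0
tool_pos: [0.3523, -0.2778, 0.2536]
tool_rot: [0.0, 0.891, 0.453, 0.0]
contact_force: [0.2, 0.1, 0.1]
gripper_width: -0.001
grasp_force: 0.0
```

Call:
apply_moves(targets=[{"translation": [0.445, -0.065, 0], "twist": -0.8, "hand": 0}, {"translation": [0.45, -0.03, 0], "twist": -0.8, "hand": 0}, {"translation": [0.45, 0.005, 0], "twist": -0.8, "hand": 0}, {"translation": [0.45, 0.04, 0], "twist": -0.8, "hand": 0}, {"translation": [0.445, 0.08, 0], "twist": -0.8, "hand": 0}, {"translation": [0.435, 0.115, 0], "twist": -0.8, "hand": 0}, {"translation": [0.425, 0.15, 0], "twist": -0.8, "hand": 0}, {"translation": [0.41, 0.18, 0], "twist": -0.8, "hand": 0}])

```text
time: 2.8
tool_pos: [0.5213, 0.0409, 0.2536]
tool_rot: [0.0, 0.703, 0.711, 0.0]
contact_force: [0.2, -1.1, -0.3]
gripper_width: 0.001
grasp_force: 0.0
```

Run:
```python
from h import *
s=state();print({k:np.round(s[k],3) for k in('time','tool_pos','tool_rot','joint_pos','gripper_width')})
save('wrist','w1.png');c=get_calibration('wrist');print(np.round(c['pose'],3))
for q in('lid_handle','latch_knob'):
    print(q,[(np.round(r['point'],3),round(r['score'],2)) for r in recognise('wrist',q)[:2]])
```

```text
{'time': np.float64(2.8), 'tool_pos': array([0.521, 0.041, 0.254]), 'tool_rot': array([0.   , 0.703, 0.711, 0.   ]), 'joint_pos': array([-0.064, -0.195,  1.848, -0.   ,  1.488, -0.075]), 'gripper_width': np.float64(0.001)}
[[ 1.    -0.015 -0.008  0.522]
 [ 0.017  0.963  0.268  0.115]
 [ 0.004 -0.268  0.963  0.374]
 [ 0.     0.     0.     1.   ]]
lid_handle [(array([0.604, 0.088, 0.159]), 0.88)]
latch_knob [(array([0.538, 0.09 , 0.116]), 0.87)]
```

View pics/w1.png

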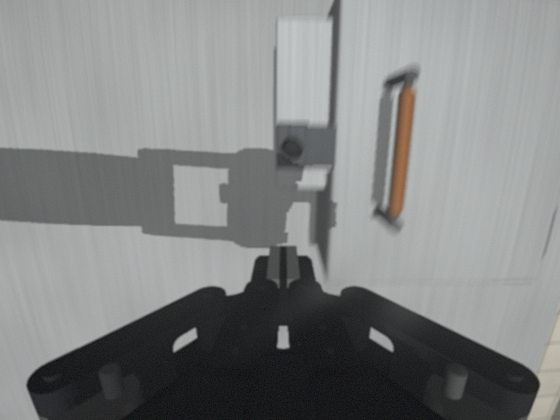

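The wrist view shows the knob top at (291,149) and the bar from (408,82) down to (396,216). The shut fingers are at (283,262).

Run:
```python
from h import *
def at(uv,z):
    o,d=ray('wrist',uv); return o+d*(z-o[2])/d[2]
a=at((396,216),.150);b=at((408,86),.150);k=at((291,147),.148)
d=b-a;print('bar',a,b,np.linalg.norm(d),'yaw',np.arctan2(d[1],d[0])-np.pi/2,'mid',(a+b)/2,'knob',k)
for cam,px in(('scene',[(277,220),(297,193),(261,195)]),('side',[(267,195),(261,212),(291,209)])):
    print(cam,proj(cam,[a,b,k]).round(1).tolist(),px)
# knob two-view height
print('knob tri',tri([ray('wrist',(291,147)),ray('scene',(261,194)),ray('side',(291,209))]))
print('bar mid tri',tri([ray('wrist',(402,151)),ray('scene',(287,206.5)),ray('side',(264,203.5))]))
# lid silhouette edge: region line for yaw check
r=regions_of('wrist','lid_handle')
if r:
    ys,xs=np.nonzero(r[0]['pixels']); l=cv2.minAreaRect(np.c_[xs,ys].astype(np.float32));print(cv2.boxPoints(l).round().tolist())
```

```text
bar [0.61048558 0.0422245  0.15      ] [0.60906229 0.13851939 0.15      ] 0.09630540806553917 yaw 0.014779452147058336 mid [0.60977393 0.09037195 0.15      ] knob [0.52690007 0.094225   0.148     ]
scene [[278.0, 219.7], [298.0, 192.2], [260.8, 190.9]] [(277, 220), (297, 193), (261, 195)]
side [[266.7, 194.1], [259.2, 214.9], [291.4, 209.6]] [(267, 195), (261, 212), (291, 209)]
knob tri [0.5287381  0.09101935 0.14421808]
bar mid tri [0.60830903 0.08947785 0.15024181]
[[383.0, 217.0], [397.0, 90.0], [416.0, 92.0], [401.0, 219.0]]
```

Call:
apply_moves(targets=[{"translation": [0, 0.08, 0.4], "twist": 0, "hand": 0}, {"translation": [0, 0, 0.4], "twist": 0, "hand": 0}, {"translation": [0, 0, 0.3], "twist": 0, "hand": 0}, {"translation": [0.1, 0, 0], "twist": 0, "hand": 0}, {"translation": [0.1, 0, 0], "twist": 0, "hand": 0}, {"translation": [0.1, 0, 0], "twist": 0, "hand": 0}, {"translation": [0.1, 0, 0], "twist": 0, "hand": 0}])

```text
time: 3.7
tool_pos: [0.5299, 0.0793, 0.1461]
tool_rot: [0.002, 0.705, 0.71, 0.001]
contact_force: [0.1, -2.1, 1.6]
gripper_width: -0.001
grasp_force: 1.3
```

Call:
apply_moves(targets=[{"translation": [0.1, 0, 0], "twist": 0, "hand": 0}, {"translation": [0.1, 0, 0], "twist": 0, "hand": 0}, {"translation": [0.1, 0, 0], "twist": 0, "hand": 0}, {"translation": [0.08, 0, 0], "twist": 0, "hand": 0}, {"translation": [0, 0, 0], "twist": 0, "hand": 0}])

```text
time: 4.2
tool_pos: [0.5278, 0.1183, 0.143]
tool_rot: [-0.001, 0.704, 0.71, 0.0]
contact_force: [-0.6, -0.3, -0.7]
gripper_width: -0.0
grasp_force: 0.0
```

Call:
apply_moves(targets=[{"translation": [0.04, 0, 0], "twist": 0, "hand": 0}, {"translation": [0, 0, 0], "twist": 0, "hand": 0}])

```text
time: 4.4
tool_pos: [0.5276, 0.1213, 0.1428]
tool_rot: [-0.001, 0.705, 0.71, -0.0]
contact_force: [0.7, 0.3, -0.1]
gripper_width: 0.001
grasp_force: 0.0
```

Run:
```python
from h import *
s=state();print({k:np.round(s[k],3) for k in('time','tool_pos','contact_force','joint_pos')})
a=save('scene','s2.png');b=save('side','d2.png');w=save('wrist','w2.png')
z=lambda f,x,y:cv2.resize(f[y:y+100,x:x+130],(390,300),interpolation=cv2.INTER_CUBIC)
cv2.imwrite('pics/c2.png',np.vstack([np.hstack([z(a,210,150),z(b,220,160)]),np.hstack([cv2.resize(w,(390,300)),np.zeros((300,390,3),np.uint8)])])[:,:,::-1])
for cam in('scene','side','wrist'): print(cam,[(np.round(r['point'],3),round(r['score'],2)) for r in recognise(cam,'latch_knob')[:2]])
```

```text
{'time': np.float64(4.4), 'tool_pos': array([0.528, 0.121, 0.143]), 'contact_force': array([ 0.653,  0.273, -0.05 ]), 'joint_pos': array([ 8.800e-02, -5.100e-02,  1.907e+00,  1.000e-03,  1.286e+00,
        8.100e-02])}
scene [(array([0.547, 0.134, 0.11 ]), 0.62)]
side [(array([0.534, 0.143, 0.114]), 0.74)]
wrist [(array([0.534, 0.146, 0.117]), 0.82)]
```

View pics/c2.png

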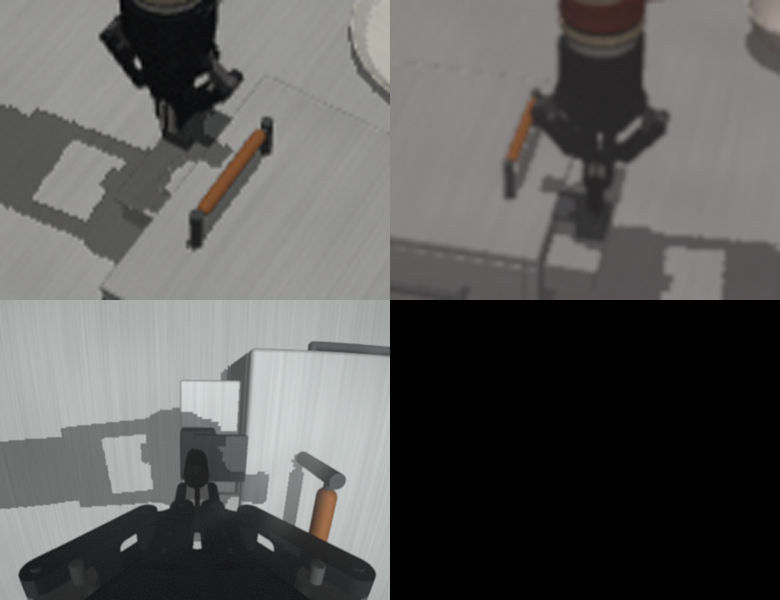

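The knob sits just beyond the fingers, about 52 mm from where it started. I'll creep on until I feel the stop.

Call:
apply_moves(targets=[{"translation": [0.03, 0, 0], "twist": 0, "hand": 0}, {"translation": [0, 0, 0], "twist": 0, "hand": 0}])

```text
time: 4.9
tool_pos: [0.528, 0.1235, 0.1432]
tool_rot: [0.0, 0.705, 0.71, -0.001]
contact_force: [0.1, -3.0, 0.7]
gripper_width: -0.001
grasp_force: 1.7
```

Call:
apply_moves(targets=[{"translation": [0.03, 0, 0], "twist": 0, "hand": 0}, {"translation": [0, 0, 0], "twist": 0, "hand": 0}])

```text
time: 5.1
tool_pos: [0.5281, 0.124, 0.1433]
tool_rot: [0.002, 0.705, 0.71, -0.003]
contact_force: [-1.1, -13.0, 2.2]
gripper_width: -0.0
grasp_force: 6.5
```

Call:
apply_moves(targets=[{"translation": [-0.15, 0, 0], "twist": 0, "hand": 0}, {"translation": [0, 0, -0.4], "twist": 0, "hand": 0}, {"translation": [0, 0, -0.4], "twist": 0, "hand": 0.6}, {"translation": [-0.1, 0.4, 0], "twist": 0, "hand": 0.6}, {"translation": [-0.12, 0.41, 0], "twist": 0, "hand": 0.6}, {"translation": [0, 0, 0], "twist": 0, "hand": 0.6}])

```text
time: 5.7
tool_pos: [0.6125, 0.0891, 0.2227]
tool_rot: [0.0, 0.705, 0.709, 0.001]
contact_force: [-0.3, -0.2, -0.8]
gripper_width: 0.598
grasp_force: 0.0
```

Run:
```python
from h import *
s=state();print({k:np.round(s[k],4) for k in('time','tool_pos','tool_rot','gripper_width','contact_force')})
save('wrist','w3.png')
for q in('lid_handle','latch_knob'):print(q,[(np.round(r['point'],3),round(r['score'],2)) for r in recognise('wrist',q)[:2]])
```

```text
{'time': np.float64(5.7), 'tool_pos': array([0.6125, 0.0891, 0.2227]), 'tool_rot': array([1.000e-04, 7.053e-01, 7.089e-01, 6.000e-04]), 'gripper_width': np.float64(0.5977), 'contact_force': array([-0.2842, -0.2319, -0.7579])}
lid_handle [(array([0.607, 0.091, 0.161]), 0.72)]
latch_knob [(array([0.535, 0.145, 0.116]), 0.89)]
```

View pics/w3.png

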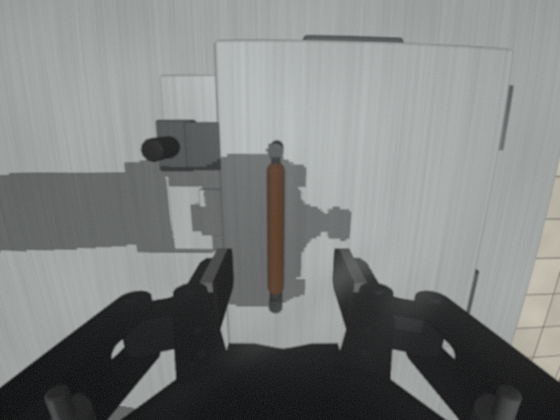

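The bar at column 276 lies between the pads (222 and 343), about 3 mm left of centre. The latch is at the far end of its ledge. Descending and gripping.

Call:
apply_moves(targets=[{"translation": [0, -0.03, 0.35], "twist": 0, "hand": 0.6}, {"translation": [0, 0, 0.35], "twist": 0, "hand": 0.6}, {"translation": [0, 0, 0], "twist": 0, "hand": 0.6}, {"translation": [0, 0, 0], "twist": 0, "hand": 0}, {"translation": [0, 0, 0], "twist": 0, "hand": 0}, {"translation": [0, 0, 0], "twist": 0, "hand": 0}, {"translation": [0, 0, 0], "twist": 0, "hand": 0}, {"translation": [0, 0, 0], "twist": 0, "hand": 0}])

```text
time: 6.65
tool_pos: [0.6078, 0.0907, 0.1564]
tool_rot: [0.001, 0.705, 0.71, 0.002]
contact_force: [-1.0, 0.6, 5.9]
gripper_width: 0.113
grasp_force: 58.6
```

The bar is gripped at 59 N, so I'll lift along the lid's arc, slowly through the gasket.

Call:
apply_moves(targets=[{"translation": [0, 0.01, -0.03], "twist": 0, "hand": 0}, {"translation": [0, 0.01, -0.03], "twist": 0, "hand": 0}, {"translation": [0, 0.01, -0.03], "twist": 0, "hand": 0}, {"translation": [0, 0.01, -0.03], "twist": 0, "hand": 0}, {"translation": [0, 0.015, -0.03], "twist": 0, "hand": 0}, {"translation": [0, 0.015, -0.03], "twist": 0, "hand": 0}, {"translation": [0, 0, 0], "twist": 0, "hand": 0}])

```text
time: 7.35
tool_pos: [0.6128, 0.0906, 0.1714]
tool_rot: [-0.001, 0.705, 0.71, -0.001]
contact_force: [-0.8, 1.9, -3.1]
gripper_width: 0.115
grasp_force: 59.7
```

Call:
apply_moves(targets=[{"translation": [0, 0.015, -0.035], "twist": 0, "hand": 0}, {"translation": [0, 0.015, -0.035], "twist": 0, "hand": 0}, {"translation": [0, 0.015, -0.035], "twist": 0, "hand": 0}, {"translation": [0, 0.015, -0.035], "twist": 0, "hand": 0}, {"translation": [0, 0.015, -0.035], "twist": 0, "hand": 0}, {"translation": [0, 0.015, -0.035], "twist": 0, "hand": 0}, {"translation": [0, 0, 0], "twist": 0, "hand": 0}, {"translation": [0, 0, 0], "twist": 0, "hand": 0}])

```text
time: 8.15
tool_pos: [0.6225, 0.0906, 0.1925]
tool_rot: [0.0, 0.705, 0.71, 0.0]
contact_force: [-2.4, 1.5, -3.1]
gripper_width: 0.117
grasp_force: 59.9
```

Run:
```python
from h import *
s=state();print({k:np.round(s[k],4) for k in('time','tool_pos','joint_vel','contact_force','grasp_force','gripper_width')})
a=save('scene','s4.png');b=save('side','d4.png')
z=lambda f,x,y:cv2.resize(f[y:y+150,x:x+195],(390,300),interpolation=cv2.INTER_CUBIC)
cv2.imwrite('pics/c4.png',np.hstack([z(a,210,150),z(b,160,130)])[:,:,::-1])
for cam in('scene','side'):
    for q in('lid_handle','latch_knob','bowl','cup','tray'):print(cam,q,[(np.round(r['point'],3),round(r['score'],2)) for r in recognise(cam,q)[:1]])
```

```text
{'time': np.float64(8.15), 'tool_pos': array([0.6225, 0.0906, 0.1925]), 'joint_vel': array([ 0.0009,  0.0007,  0.0091,  0.0006, -0.0022, -0.0003]), 'contact_force': array([-2.3545,  1.5242, -3.0769]), 'grasp_force': np.float64(59.8564), 'gripper_width': np.float64(0.117)}
scene lid_handle [(array([0.624, 0.061, 0.188]), 0.52)]
scene latch_knob [(array([0.53 , 0.138, 0.111]), 0.61)]
scene bowl [(array([ 0.346, -0.325,  0.026]), 0.9)]
scene cup [(array([0.396, 0.318, 0.028]), 0.53)]
scene tray [(array([ 0.665,  0.451, -0.   ]), 0.89)]
side lid_handle [(array([0.624, 0.109, 0.192]), 0.4)]
side latch_knob [(array([0.534, 0.146, 0.113]), 0.5)]
side bowl [(array([ 0.368, -0.354,  0.039]), 0.87)]
side cup [(array([0.385, 0.381, 0.06 ]), 0.55)]
side tray [(array([0.665, 0.447, 0.003]), 0.65)]
```

View pics/c4.png

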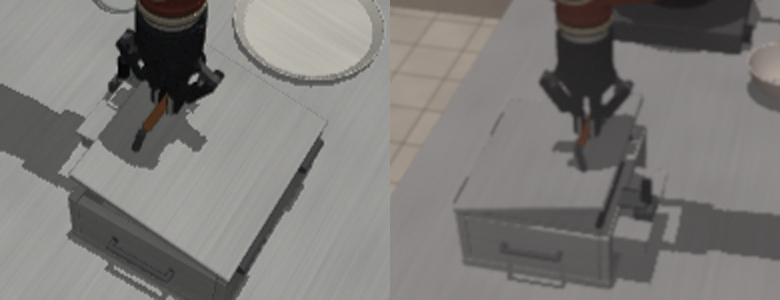

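Both views show the lid open at the front with the bar held in the fingers. The bar is at about z = 0.19 m, which puts the lid near 0.23 rad. The latch is open and the loose items haven't moved, so I'm handing it in.

```bash
python3 -c "
from plant import *
print(job_done())"
```

```text
the job is handed in; nothing more can be done
None
```

I slid the latch fully open to its stop and broke the lid free; I handed it in held still by the bar at about 0.23 rad (roughly a 5 cm gap), with bowl, cup and tray where they stood; the hand-in returned no verdict.

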